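Rack the scraper in the tool caddy and hold the caddy up level

ROBOT

A 6-joint arm with a two-finger parallel gripper is mounted at the origin on a cart in front of the work surface, level with it; the furniture and walls round the work are solid. World frame = base frame: x ahead of the robot, y to its left, z up, the work surface at z = 0. Lengths are in m, angles in rad, forces in N, time in s.
With the tool pointing down it reaches from about 0.35 to 0.775 m from the base axis. Payload 7.3 kg.
Tool frame: the origin (TCP) lies midway between the tips of the shut fingers; the grasp point (between the pads) lies 19 mm behind it; z points along the fingers, y is the line along which they close (so a half turn about z gives the same grasp; the last joint's range is limited). The gripper opens to 92 mm and grips with 3 to 60 N. Pads are 19 mm wide; open, the fingers measure 130 mm over their backs; the gripper's body (75 mm by 190 mm) begins 47 mm behind the grasp point.
Start: joints at [1.009, 0.342, 1.524, -0, 1.275, -0.146], TCP at [0.212, 0.48, 0.227] pointing down, gripper open.
Joint ranges: [-2.53, 2.53], [-0.77, 2.02], [0.04, 2.7], [-1, 4.14], [0.28, 2.66], [-3.11, 3.11]. Speed limits (rad/s): [2.57, 2.57, 3.14, 3.14, 3.14, 3.14].

INTERFACE

Orientations are given as [roll, pitch, yaw] about the fixed x, y, z axes, in that order (R = Rz(yaw) Ry(pitch) Rx(roll)).
In Python, from station import get_state, grab_frame, hand_in gives the robot as it stands.
- The arm moves only by the tool send_rows, never from a script. Its argument "deltas" is a list of rows, each an object of numbers: "dx", "dy", "dz": the shift along the tool's x, y, z in units of 0.04 m (1.0 is 0.04 m); "ax", "ay", "az": the turn, a rotation vector about the tool's x, y, z in units of 8 degrees (1.0 is 8 degrees). A call has 1 to 10 rows; each row shifts and turns the commanded pose from where the row before left it, along the tool's axes as they then stand; what a row does not reach is not made up. A row lasts 1/10 s, in which the tool goes at most 50 mm and 8.59 degrees, less where a joint would pass 70% of its speed; a pose out of reach is approached as far as the arm can. A call with a number of a shift or a turn outside -1 to 1 is refused whole. A call with a gripper value outside its range is refused whole. "fingers" is the opening, from 0 (shut) to 1 (fully open), set as the call begins (left out, the last holds). The fingers move at their own pace and stop on an object; the grip force is fixed at half the most. Time passes only in rows, so rows that do not move let the fingers close. It gives the time, the measured TCP pose, the force, the opening and the grip force at its end, in the units of the state.
- get_state(): the state, without advancing time (a new reading comes with each control period).
- grab_frame(name): name is "scene" or "top" or "wrist"; returns a dict with "img" (384x512x3 uint8, blue, green, red), "range_z" (384x512 float32, m along the optical axis (not along the pixel's ray), 0 where there is no reading), "camera_matrix" (3x3 intrinsics, pixels), "R" (3x3) and "t" (3): a world point X has camera coordinates R X + t. Camera axes: x right, y down, z forward; pixel columns grow to the right and rows downward; lengths in m; the calibration is good to about 2 mm. A picture is of the moment at which its call begins.
- hand_in(): hands the job in; it is judged then, once.
The state is a dict: "t": time; "q": joint angles; "qd": joint speeds; "joint_efforts": joint torques, N m; "tcp_pos": TCP position; "orientation": TCP orientation; "force": force on the tool from outside, world axes, zero at the start; "wrist_torque": the same for the moment, N m; "opening": finger opening in m; "grip_force": force on a finger pad.
Only numpy, scipy, OpenCV 4.12 (cv2) and the standard library are available. Lean on these libraries where they do the work, as an engineer would, in place of code of your own. Each camera call takes 0.05 s, during which the arm holds its last target. There are 200 camera calls.

TASK

Take the scraper out of its bench stand and slide its blade edgewise down into the slot of the tool caddy, fully home and let go, while the caddy stands on the bench. Then lift the caddy by its carry handle about 10 cm off the bench and finish while holding it there, steady and level, with the scraper and the dropper bottle still in their places. Never tip the caddy, and leave the other things on the bench alone.

Things in the scene. Friction and masses are not known exactly. Their poses are not given: they have to be found in the camera images.
- caddy: Loose grey tool caddy, a plastic block 70 (x) x 180 (y) x 46 (z) mm, 0.3 to 0.5 kg, on the bench. Origin: centre of its underside; z up, y along its length. On top: a blade slot at the +y end, an aluminium carry handle (two posts and a bar) in the middle, a round pocket with a dropper bottle at the -y end. Handle top: 118 mm above the underside.
- caddy_slot (a point): Middle of the slot's mouth in the caddy's top face, 60 mm from the caddy's centre along its +y, 46 mm above its underside. The slot is 8 mm wide (caddy x) and 48 mm long (caddy y), 40 mm deep, with a 2 mm chamfer.
- caddy_handle (a point): Middle of the carry handle's bar, 108 mm above the caddy's underside, over its centre. The bar is 14 mm thick (caddy x), 60 mm long (caddy y) and 20 mm high, with 40 mm of free space between the posts under it. Grip it across its thickness, at the middle.
- caddy_pocket (a point): Middle of the mouth of the round pocket, 36 mm in diameter and 30 mm deep, 60 mm from the caddy's centre along its -y, in its top face.
- scraper: Loose flat scraper, 70 g, upright in the stand. Origin: middle of the blade's lower edge; z up to the handle. Steel blade 4 (x) x 40 (y) mm, 36 mm long; black handle 14 (x) x 52 (y) mm from z = 36 to 96 mm. Fully home, the handle's shoulder rests on the face round the slot, the blade's edge 10 mm above the caddy's underside. Same either way round.
- stand: Fixed grey bench stand of the scraper, 64 (x) x 76 (y) x 46 (z) mm; origin: centre of its underside. In its top is a slot like the caddy's (8 x 48 mm, along its y), holding the scraper at the start. It may be left or right of the caddy.
- dropper: Small blue dropper bottle with a white cap, 32 mm in diameter, 70 mm high, loose, standing in the caddy's round pocket; origin: centre of its underside, z up. It stays there.
- gauge_block: Steel gauge block 30x35x12 mm lying on the bench: leave alone. Origin: centre of its underside.
- tape_roll: Brown tape roll, 70 mm diameter, 19 mm high, lying on the bench: leave alone. Origin: centre of its underside.
- card_pack: Pack of yellow cards 62x92x26 mm lying on the bench: leave alone. Origin: centre of its underside.
- relay_module: White relay module 46x72x32 mm lying on the bench: leave alone. Origin: centre of its underside.
There are look-alikes about, which are no part of the job. Of the things shaped like the scraper, the black one is meant.

How it is judged:
On the way, in this order (a step that is already met when the one before it is completed fails the run):
1. the scraper is fully home in the caddy's slot and let go, the caddy standing on the bench (x of scraper in the frame of caddy between -0.005 and 0.005 m and y of scraper in the frame of caddy between 0.052 and 0.068 m and z of scraper in the frame of caddy between 0.004 and 0.0145 m and angle between the z axis of scraper and the z axis of caddy, either way round below 0.12 rad and height (world z) of caddy below 0.008 m and contact force between the fingers and scraper below 0.3 N), for 0.2 s.
2. the caddy is lifted clear by its handle, level, with scraper and bottle in place (x of scraper in the frame of caddy between -0.005 and 0.005 m and y of scraper in the frame of caddy between 0.052 and 0.068 m and z of scraper in the frame of caddy between 0.004 and 0.0145 m and angle between the z axis of scraper and the z axis of caddy, either way round below 0.12 rad and x of dropper in the frame of caddy between -0.006 and 0.006 m and y of dropper in the frame of caddy between -0.066 and -0.054 m and z of dropper in the frame of caddy below 0.022 m and height (world z) of caddy between 0.06 and 0.16 m and angle between caddy's own z axis and vertical below 0.1 rad and contact force between the fingers and caddy above 2 N and contact force between the fingers and scraper below 0.3 N), for 0.2 s.
At the end, for the whole second after the job is handed in: Fingers hold the caddy (not the scraper), underside 60-160 mm up, tilt < 0.1 rad, under 20 mm/s and 0.1 rad/s. Scraper in slot: edge 4-14.5 mm above the underside, within 5 mm across, 8 mm along, 0.12 rad. Bottle within 6 mm of its pocket's middle, raised < 6 mm (all of step 2 and linear speed of caddy below 0.02 m/s and angular speed of caddy below 0.1 rad/s); the arm keeps its last pose, push and grip.
It fails at once if the caddy is tipped by more than 0.3 rad (angle between caddy's own z axis and vertical above 0.3 rad).
It fails at once if the small steel gauge block is pushed by more than 20 mm (distance of gauge_block from where it was at the start of the episode above 0.02 m).
It fails at once if the brown tape roll is pushed by more than 20 mm (distance of tape_roll from where it was at the start of the episode above 0.02 m).
It fails at once if the yellow card pack is pushed by more than 20 mm (distance of card_pack from where it was at the start of the episode above 0.02 m).
It fails at once if the white relay module is pushed by more than 20 mm (distance of relay_module from where it was at the start of the episode above 0.02 m).
It also fails if it takes over 54 s, if anything falls off the work surface, if the arm or the gripper's body presses on something with over 40 N, if the wrist force passes 120 N, or if a joint passes its speed limit or range.

## Working session

There is one attempt and no reset: what is moved stays moved. The work goes in short steps, Python scripts to look and compute and a tool call to move; the robot and the scene stay as the last step left them, time stands still between calls to the robot, and variables do not carry over. Pictures are saved under pics/ and viewed, at most 10 in all, crops included, and the job is handed in when it is done.

Besides the shell and the picture viewer there is one more tool, called after "Call:" as name(argument=value, ...) on one line, values as JSON. send_rows: Moves the arm, as the interface text tells. Its arguments: {"type":"object","properties":{"deltas":{"type":"array"},"fingers":{"type":"number"}},"required":["deltas"]}

```bash
mkdir -p pics; cat > h.py <<'E'
import numpy as np, cv2
from station import get_state, grab_frame, hand_in
def cloud(f):
    K=np.array(f["camera_matrix"]);R=np.array(f["R"]);t=np.array(f["t"]);z=f["range_z"]
    v,u=np.indices(z.shape)
    c=np.stack([(u-K[0,2])/K[0,0]*z,(v-K[1,2])/K[1,1]*z,z],-1)
    W=(c-t)@R
    W[z<=0]=np.nan
    return W
E
python3 - <<'E'
from h import *
fs={n:grab_frame(n) for n in("scene","top")}
cv2.imwrite("pics/a.png",np.vstack([cv2.resize(fs[n]["img"],(400,300)) for n in fs]) )
for n in fs:
    cv2.imwrite(f"pics/{n}0.png",fs[n]["img"])
    np.save(f"{n}0.npy",cloud(fs[n])); print(n, (-np.array(fs[n]["R"]).T@fs[n]["t"]).round(3))
print(get_state())
E
```

```text
scene [-0.157 -0.223  0.806]
top [0.448 0.169 1.351]
{'t': 0.1, 'q': array([ 1.00900529e+00,  3.42652599e-01,  1.52489370e+00,  3.66722760e-05,
        1.27536402e+00, -1.46028956e-01]), 'qd': array([ 0.00209437, -0.00164379, -0.00131405,  0.00013653, -0.00021615,
        0.00058211]), 'joint_efforts': array([ 2.02054965e-03, -4.32002950e+01, -2.44696480e+01,  7.20975478e-02,
        5.25530765e-02, -6.28480802e-05]), 'tcp_pos': array([0.21184229, 0.47999334, 0.22612438]), 'orientation': array([-3.14029412e+00, -2.26429754e-04,  2.72581973e+00]), 'force': array([0.06740913, 0.72851646, 0.15596109]), 'wrist_torque': array([-0.03624436,  0.07628454,  0.00348247]), 'grip_force': 0.0, 'opening': 0.09208810974432417}
```

View pics/top0.png

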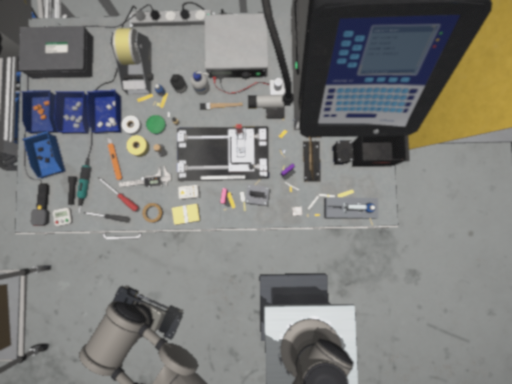

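View pics/scene0.png

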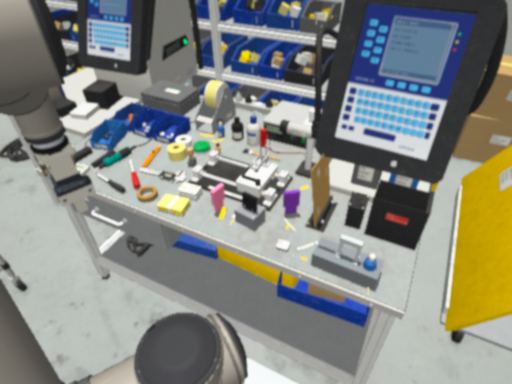

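Top view: the caddy is at about (350,208), long along image x, with the blue bottle at its right end (370,207). The stand with the black scraper is at about (257,195), with pink and purple look-alikes beside it. A tall brown panel stands at (312,160) and a monitor is overhead. Next I'll zoom in and measure.

```bash
python3 - <<'E'
from h import *
im=cv2.imread("pics/top0.png");W=np.load("top0.npy")
cv2.imwrite("pics/c.png",cv2.resize(im[140:235,210:410],None,fx=4,fy=4,interpolation=cv2.INTER_CUBIC))
np.set_printoptions(linewidth=250,suppress=True)
print("z mm rows180-212 cols238-275");print(np.nan_to_num(W[182:212:2,236:276:2,2]*1000).astype(int))
print("caddy rows 194-222 cols 320-380");print(np.nan_to_num(W[194:222:2,320:380:2,2]*1000).astype(int))
for r,c in[(195,257),(208,350),(208,330),(207,370),(214,187),(212,152),(160,312)]:print(r,c,W[r,c].round(3))
S=np.load("scene0.npy");si=cv2.imread("pics/scene0.png")
cv2.imwrite("pics/d.png",cv2.resize(si[170:295,200:400],None,fx=4,fy=4,interpolation=cv2.INTER_CUBIC))
E
```

```text
z mm rows180-212 cols238-275
[[ -4   1  -4  -1   1  -1   0   2  -3   4   0  -4   0  -2  -5   0  -2   0  -2  -1]
 [ -3  -1   4   2  -3   1  43   0   0  -1  -5   2   0  -2  -6  -1  -4   0   2  -4]
 [ -4  -1   0   0  -3  -2  43  49  48  49  42  45  44  44  42   6   2   1  -1  -5]
 [  1   0   2   0   0  -1  48  45  45  45  44  42  44  44  43  49  43  -5  -1  -2]
 [  1  -1  -4   1  -6   1  47  43  43  45  48  41  40  46  44  40  48  -4   0   0]
 [  0   0  -1   2  -1  -1  42 108 104 105 105 102 107 102 106  43  42  -2   0  -1]
 [ -4  -2   1  -4  -3   2  44 102 110 103 106 107 105 105 100  41  -1  -1  -2  -1]
 [ -3  -1  -2   0   1  47  42  41  46  41  50  58  80  89  83  50  -1  -7  -3  -1]
 [  3   0  -4  -2   0  44  47  47  45  43  45  45  41  40  46  44   0  -2  -3  -1]
 [  3   0  -1   0   3  45  47  46  46  45  49  49  46  45  43  42  -5   1  -1  -4]
 [  3   4   3   0   2  45  48  43  44  43  44  42  46  49  44  43  -2  -2  -2  -1]
 [  0  -1  -3  -2   1   0   5   3   2   1  -1  15  32  45  42  47   0   4  -1   0]
 [ -2  -2   0   0   0  -3   0  -2  -2   0  -7   1  -2   0   1  -4  -3  -4  
[... 1437 characters left out ...]
 [  3  -5   5  42  42  43  42  47  43  47  49  42  45  45  42  46  41  43  41  47  43  40  41  48  48  39  47  47  50  50]
 [ -3  -4   0  48  43  44  49  44  48  43  45  44  44  44  48  46  48  48  43  45  47  49  48  46  45  44  41  42  47  48]
 [ -3   4  -1  -3   0   0   0   1  -1  -4  -5  -2   1  -1  -2  -3  -2  -1   0  -3  -4   0  -4   0  -3  -2  -3  -1   0  -3]
 [ -8  -5  -2   0  -2  -1  -4   0  -2  -6   0  -4  -5  -5  -4   1  -4   0  -2   1  -2   0   0  -4  -1  -2   1   0   0   1]]
195 257 [0.535 0.177 0.105]
208 350 [ 0.486 -0.127  0.117]
208 330 [ 0.489 -0.076  0.042]
207 370 [ 0.489 -0.202  0.086]
214 187 [0.478 0.429 0.02 ]
212 152 [0.488 0.56  0.001]
160 312 [ 0.653 -0.013  0.082]
```

View pics/c.png

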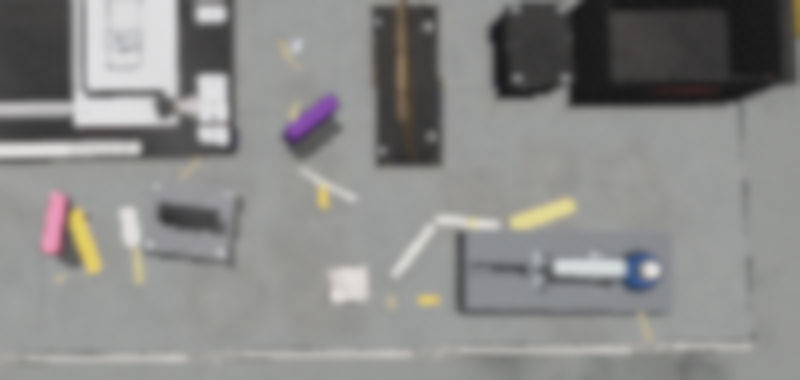

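View pics/d.png

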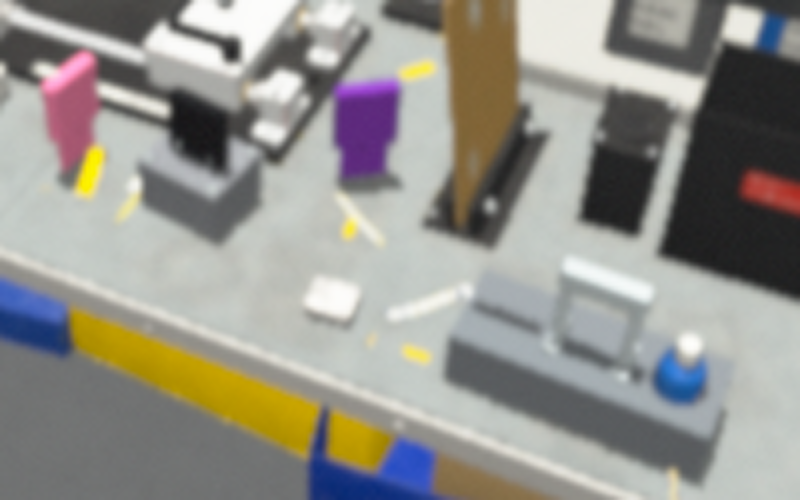

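The crops confirm it: black scraper in the grey stand at crop px (190,215), caddy slot at (500,267), handle bar at (590,267) and bottle at (645,268). The brown panel base is at (405,85). Next come finer measurements and an obstacle check.

```bash
python3 - <<'E'
from h import *
im=cv2.imread("pics/top0.png");W=np.load("top0.npy");S=np.load("scene0.npy")
def box(m,n):
    p=W[m][:,:2].astype(np.float32); (c,s,a)=cv2.minAreaRect(p); print(n,len(p),np.round(c,4),np.round(s,4),round(a,1),"med z",np.median(W[m][:,2]).round(3))
z=W[...,2]
def win(r0,r1,c0,c1):
    m=np.zeros(z.shape,bool);m[r0:r1,c0:c1]=1;return m
box(win(180,212,236,276)&(z>.09),"scraper")
box(win(180,212,236,276)&(z>.035)&(z<.055),"standtop")
c=win(194,224,320,382)
box(c&(z>.035)&(z<.055),"caddytop");box(c&(z>.1),"bar");box(c&(z>.058)&(z<.1),"bottle")
for nm,P in(("top",W),("scene",S)):
    m=(P[...,2]>.12)&(P[...,0]>.3)&(P[...,0]<.75)&(P[...,1]>-.35)&(P[...,1]<.4)
    q=P[m]
    for y in np.arange(-.35,.4,.05):
        k=q[(q[:,1]>=y)&(q[:,1]<y+.05)]
        if len(k): i=k[:,0].argmin();print(nm,round(y,2),len(k),"min x",k[i].round(3),"max z",k[:,2].max().round(3))
E
```

```text
scraper 65 [0.542  0.1786] [0.0507 0.014 ] 82.0 med z 0.105
standtop 320 [0.5418 0.178 ] [0.0756 0.0643] 81.9 med z 0.045
caddytop 860 [ 0.491  -0.1514] [0.1818 0.0699] 88.4 med z 0.045
bar 79 [ 0.4901 -0.151 ] [0.0594 0.0105] 88.3 med z 0.117
bottle 72 [ 0.4896 -0.1744] [0.1027 0.0277] 89.8 med z 0.067
top -0.35 256 min x [ 0.635 -0.31   0.156] max z 0.294
top -0.3 392 min x [ 0.638 -0.253  0.145] max z 0.304
top -0.25 417 min x [ 0.638 -0.213  0.15 ] max z 0.3
top -0.2 463 min x [ 0.488 -0.163  0.121] max z 0.291
top -0.15 357 min x [ 0.485 -0.143  0.121] max z 0.285
top -0.1 345 min x [ 0.708 -0.063  0.201] max z 0.285
top -0.05 356 min x [ 0.599 -0.004  0.131] max z 0.296
top -0.0 376 min x [0.598 0.    0.142] max z 0.3
top 0.2 66 min x [0.688 0.231 0.127] max z 0.215
scene -0.35 534 min x [ 0.635 -0.308  0.155] max z 0.293
scene -0.3 1142 min x [ 0.637 -0.281  0.153] max z 0.305
scene -0.25 1088 min x [ 0.638 -0.23   0.135] max z 0.3
scene -0.2 874 min x [ 0.484 -0.16   0.121] max z 0.291
scene -0.15 585 min x [ 0.493 -0.149  0.121] max z 0.285
scene -0.1 553 min x [ 0.708 -0.082  0.199] max z 0.288
scene -0.05 799 min x [ 0.598 -0.005  0.132] max z 0.295
scene -0.0 620 min x [0.601 0.002 0.165] max z 0.295
scene 0.2 140 min x [0.69  0.229 0.125] max z 0.212
```

Call:
send_rows(deltas=[{"az": 0.93},{"az": 0.93},{"az": 0.93},{"az": 0.93},{"az": 0.93},{"az": 0.93},{"az": 0.93},{"az": 0.93},{"az": 0.93},{"az": 0.93}], fingers=1)

```text
invalid input
```

Call:
send_rows(deltas=[{"dx": -0.63,"dy": 0.92},{"dx": -0.63,"dy": 0.92},{"dx": -0.63,"dy": 0.92},{"dx": -0.63,"dy": 0.92},{"dx": -0.63,"dy": 0.92},{"dx": -0.63,"dy": 0.92},{"dx": -0.63,"dy": 0.92},{"dx": -0.63,"dy": 0.92},{"dx": -0.63,"dy": 0.92},{"dx": -0.63,"dy": 0.92}])

```text
invalid input
```

Call:
send_rows(deltas=[{},{},{}])

```text
invalid input
```

```bash
cat >> h.py <<'E'
def go(x,y,z,yawdeg,st=None):
    "remaining shift in tool axes (units) and turn (units), tool down"
    s=st or get_state(); d=np.array([x,y,z])-s["tcp_pos"]; yw=s["orientation"][2]
    c,n=np.cos(yw),np.sin(yw)
    print("d world",d.round(4),"dx %.3f dy %.3f dz %.3f az %.3f"%((c*d[0]+n*d[1])/.04,(n*d[0]-c*d[1])/.04,-d[2]/.04,-(yawdeg-np.degrees(yw))/8),"rpy",np.degrees(s["orientation"]).round(2))
E
python3 - <<'E'
from h import *
f=grab_frame("wrist");cv2.imwrite("pics/w1.png",f["img"]);np.save("w1.npy",cloud(f))
print("cam",(-np.array(f["R"]).T@f["t"]).round(3),get_state()["t"]);go(.542,.1786,.2,82)
E
```

```text
cam [0.142 0.51  0.384] 0.15
d world [ 0.3301 -0.3014 -0.0262] dx -10.593 dy -3.560 dz 0.656 az 9.272 rpy [-1.7994e+02 -1.0000e-02  1.5618e+02]
```

View pics/w1.png

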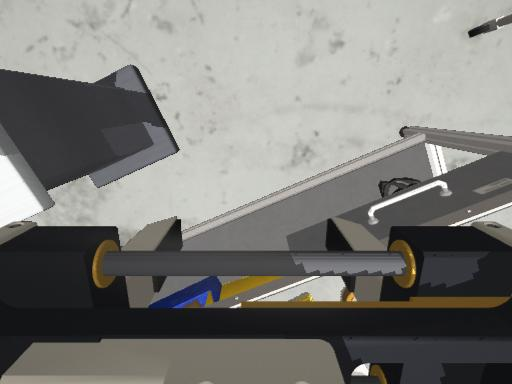

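The arm didn't move; the rows were refused. The wrist image shows the fingers at the image bottom, looking over the bench edge. I'll give every key explicitly.

Call:
send_rows(deltas=[{"dx": 0,"dy": 0,"dz": 0,"ax": 0,"ay": 0,"az": 0.93},{"dx": 0,"dy": 0,"dz": 0,"ax": 0,"ay": 0,"az": 0.93},{"dx": 0,"dy": 0,"dz": 0,"ax": 0,"ay": 0,"az": 0.93},{"dx": 0,"dy": 0,"dz": 0,"ax": 0,"ay": 0,"az": 0.93},{"dx": 0,"dy": 0,"dz": 0,"ax": 0,"ay": 0,"az": 0.93},{"dx": 0,"dy": 0,"dz": 0,"ax": 0,"ay": 0,"az": 0.93},{"dx": 0,"dy": 0,"dz": 0,"ax": 0,"ay": 0,"az": 0.93},{"dx": 0,"dy": 0,"dz": 0,"ax": 0,"ay": 0,"az": 0.93},{"dx": 0,"dy": 0,"dz": 0,"ax": 0,"ay": 0,"az": 0.93},{"dx": 0,"dy": 0,"dz": 0,"ax": 0,"ay": 0,"az": 0.93}], fingers=1.0)

```text
t: 1.15
tcp_pos: [0.2119, 0.4801, 0.2264]
orientation: [-3.141, 0.001, 1.422]
force: [-0.2, -0.2, 0.1]
opening: 0.0917
grip_force: 0.0
```

Call:
send_rows(deltas=[{"dx": -0.63,"dy": 0.92,"dz": 0,"ax": 0,"ay": 0,"az": 0},{"dx": -0.63,"dy": 0.92,"dz": 0,"ax": 0,"ay": 0,"az": 0},{"dx": -0.63,"dy": 0.92,"dz": 0,"ax": 0,"ay": 0,"az": 0},{"dx": -0.63,"dy": 0.92,"dz": 0,"ax": 0,"ay": 0,"az": 0},{"dx": -0.63,"dy": 0.92,"dz": 0,"ax": 0,"ay": 0,"az": 0},{"dx": -0.63,"dy": 0.92,"dz": 0,"ax": 0,"ay": 0,"az": 0},{"dx": -0.63,"dy": 0.92,"dz": 0,"ax": 0,"ay": 0,"az": 0},{"dx": -0.63,"dy": 0.92,"dz": 0,"ax": 0,"ay": 0,"az": 0},{"dx": -0.63,"dy": 0.92,"dz": 0,"ax": 0,"ay": 0,"az": 0},{"dx": -0.63,"dy": 0.92,"dz": 0,"ax": 0,"ay": 0,"az": 0}])

```text
t: 2.15
tcp_pos: [0.5412, 0.1767, 0.2265]
orientation: [-3.141, -0.0, 1.427]
force: [0.2, -0.1, 0.8]
opening: 0.0914
grip_force: 0.0
```

Call:
send_rows(deltas=[{"dx": 0,"dy": 0,"dz": 0,"ax": 0,"ay": 0,"az": 0},{"dx": 0,"dy": 0,"dz": 0,"ax": 0,"ay": 0,"az": 0}])

```text
t: 2.35
tcp_pos: [0.5402, 0.1775, 0.226]
orientation: [-3.14, 0.0, 1.425]
force: [-1.1, 0.4, -0.8]
opening: 0.0916
grip_force: 0.0
```

```bash
python3 - <<'E'
from h import *
f=grab_frame("wrist");cv2.imwrite("pics/w1.png",f["img"]);np.save("w1.npy",cloud(f))
print("cam",(-np.array(f["R"]).T@f["t"]).round(3),get_state()["t"]);go(.542,.1786,.2,82)
E
```

```text
cam [0.551 0.251 0.384] 2.4
d world [ 0.0024  0.0002 -0.0262] dx 0.014 dy 0.059 dz 0.655 az -0.032 rpy [-179.91   -0.     81.75]
```

View pics/w1.png

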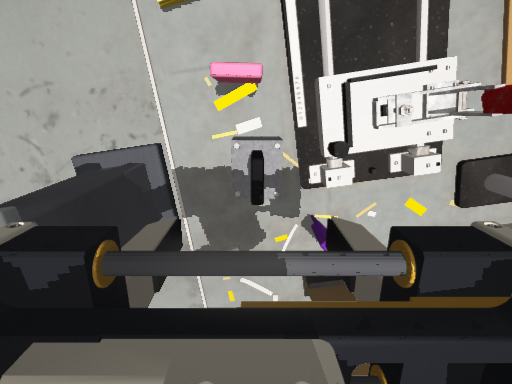

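The wrist view shows the black scraper at about (257,178), aligned with the image's vertical and centred between the fingers. I'll measure it here.

```bash
python3 - <<'E'
from h import *
W=np.load("w1.npy");z=W[...,2];im=cv2.imread("pics/w1.png")
def win(r0,r1,c0,c1):
    m=np.zeros(z.shape,bool);m[r0:r1,c0:c1]=1;return m
w=win(125,215,215,300)
for n,lo,hi in(("scraper",.098,.115),("stand",.036,.056)):
    m=w&(z>lo)&(z<hi);p=W[m]
    c,s,a=cv2.minAreaRect(p[:,:2].astype(np.float32));print(n,len(p),np.round(c,4),np.round(s,4),round(a,2),np.median(p[:,2]).round(4))
go(.542,.1786,.2,82)
E
```

```text
scraper 615 [0.5432 0.1774] [0.0515 0.0131] 81.52 0.1056
stand 2408 [0.5429 0.1772] [0.0763 0.0639] 81.81 0.046
d world [ 0.0024  0.0002 -0.0262] dx 0.014 dy 0.059 dz 0.655 az -0.032 rpy [-179.91   -0.     81.75]
```

Call:
send_rows(deltas=[{"dx": 0,"dy": 0.07,"dz": 0.6,"ax": 0,"ay": 0,"az": 0},{"dx": 0,"dy": 0,"dz": 0.8,"ax": 0,"ay": 0,"az": 0},{"dx": 0,"dy": 0,"dz": 0.8,"ax": 0,"ay": 0,"az": 0},{"dx": 0,"dy": 0,"dz": 0.8,"ax": 0,"ay": 0,"az": 0},{"dx": 0,"dy": 0,"dz": 0.6,"ax": 0,"ay": 0,"az": 0},{"dx": 0,"dy": 0,"dz": 0.3,"ax": 0,"ay": 0,"az": 0},{"dx": 0,"dy": 0,"dz": 0,"ax": 0,"ay": 0,"az": 0}])

```text
t: 3.1
tcp_pos: [0.5414, 0.1787, 0.0696]
orientation: [-3.139, 0.001, 1.429]
force: [0.4, -0.1, 1.1]
opening: 0.0917
grip_force: 0.0
```

Call:
send_rows(deltas=[{"dx": 0,"dy": 0,"dz": 0,"ax": 0,"ay": 0,"az": 0},{"dx": 0,"dy": 0,"dz": 0,"ax": 0,"ay": 0,"az": 0},{"dx": 0,"dy": 0,"dz": 0,"ax": 0,"ay": 0,"az": 0},{"dx": 0,"dy": 0,"dz": 0,"ax": 0,"ay": 0,"az": 0},{"dx": 0,"dy": 0,"dz": 0,"ax": 0,"ay": 0,"az": 0},{"dx": 0,"dy": 0,"dz": 0,"ax": 0,"ay": 0,"az": 0},{"dx": 0,"dy": 0,"dz": 0,"ax": 0,"ay": 0,"az": 0},{"dx": 0,"dy": 0,"dz": 0,"ax": 0,"ay": 0,"az": 0}], fingers=0.0)

```text
t: 3.9
tcp_pos: [0.543, 0.1778, 0.0707]
orientation: [3.142, -0.0, 1.427]
force: [-1.0, -0.6, -0.1]
opening: 0.0322
grip_force: 0.0
```

Call:
send_rows(deltas=[{"dx": 0,"dy": 0,"dz": 0,"ax": 0,"ay": 0,"az": 0},{"dx": 0,"dy": 0,"dz": 0,"ax": 0,"ay": 0,"az": 0},{"dx": 0,"dy": 0,"dz": 0,"ax": 0,"ay": 0,"az": 0},{"dx": 0,"dy": 0,"dz": 0,"ax": 0,"ay": 0,"az": 0},{"dx": 0,"dy": 0,"dz": 0,"ax": 0,"ay": 0,"az": 0}])

```text
t: 4.4
tcp_pos: [0.5429, 0.1779, 0.0707]
orientation: [-3.141, -0.0, 1.427]
force: [-0.1, -0.3, -0.2]
opening: 0.0141
grip_force: 30.0
```

Call:
send_rows(deltas=[{"dx": 0,"dy": 0,"dz": -0.3,"ax": 0,"ay": 0,"az": 0},{"dx": 0,"dy": 0,"dz": -0.6,"ax": 0,"ay": 0,"az": 0},{"dx": 0,"dy": 0,"dz": -0.7,"ax": 0,"ay": 0,"az": 0},{"dx": 0,"dy": 0,"dz": -0.7,"ax": 0,"ay": 0,"az": 0},{"dx": 0,"dy": 0,"dz": -0.7,"ax": 0,"ay": 0,"az": 0},{"dx": 0,"dy": -0.5,"dz": 0,"ax": 0,"ay": 0,"az": 0},{"dx": 0,"dy": -0.7,"dz": 0,"ax": 0,"ay": 0,"az": 0},{"dx": 0,"dy": -0.7,"dz": 0,"ax": 0,"ay": 0,"az": 0},{"dx": 0,"dy": -0.3,"dz": 0,"ax": 0,"ay": 0,"az": 0}])

```text
t: 5.3
tcp_pos: [0.4538, 0.1907, 0.1916]
orientation: [-3.141, -0.0, 1.428]
force: [0.0, 0.0, -0.2]
opening: 0.0139
grip_force: 30.0
```

```bash
python3 - <<'E'
from h import *
s=get_state();print(s["opening"],s["grip_force"],s["tcp_pos"]);go(.46,-.0914,.19,88.4)
E
```

```text
0.01390785587923815 29.99959945678711 [0.45380867 0.19068069 0.19159606]
d world [ 0.0062 -0.2821 -0.0016] dx -6.958 dy 1.157 dz 0.040 az -0.823 rpy [-1.7998e+02 -1.0000e-02  8.1820e+01]
```

Call:
send_rows(deltas=[{"dx": 0,"dy": 0,"dz": 0,"ax": 0,"ay": 0,"az": -0.82},{"dx": -0.78,"dy": 0.04,"dz": 0,"ax": 0,"ay": 0,"az": 0},{"dx": -0.78,"dy": 0.04,"dz": 0,"ax": 0,"ay": 0,"az": 0},{"dx": -0.78,"dy": 0.04,"dz": 0,"ax": 0,"ay": 0,"az": 0},{"dx": -0.78,"dy": 0.04,"dz": 0,"ax": 0,"ay": 0,"az": 0},{"dx": -0.78,"dy": 0.04,"dz": 0,"ax": 0,"ay": 0,"az": 0},{"dx": -0.78,"dy": 0.04,"dz": 0,"ax": 0,"ay": 0,"az": 0},{"dx": -0.78,"dy": 0.04,"dz": 0,"ax": 0,"ay": 0,"az": 0},{"dx": -0.78,"dy": 0.04,"dz": 0,"ax": 0,"ay": 0,"az": 0},{"dx": -0.78,"dy": 0.04,"dz": 0,"ax": 0,"ay": 0,"az": 0}])

```text
t: 6.3
tcp_pos: [0.4626, -0.0924, 0.1914]
orientation: [3.14, 0.0, 1.542]
force: [0.7, 0.4, -0.2]
opening: 0.0138
grip_force: 30.0
```

Call:
send_rows(deltas=[{"dx": 0,"dy": 0.4,"dz": 0,"ax": 0,"ay": 0,"az": 0},{"dx": 0,"dy": 0.4,"dz": 0,"ax": 0,"ay": 0,"az": 0},{"dx": 0,"dy": 0,"dz": 0,"ax": 0,"ay": 0,"az": 0},{"dx": 0,"dy": 0,"dz": 0,"ax": 0,"ay": 0,"az": 0}])

```text
t: 6.7
tcp_pos: [0.494, -0.0916, 0.1908]
orientation: [-3.141, -0.0, 1.542]
force: [-0.5, 0.4, -1.1]
opening: 0.0137
grip_force: 30.0
```

```bash
python3 - <<'E'
from h import *
s=get_state();print(s["opening"],s["grip_force"],s["tcp_pos"]);go(.4927,-.0914,.19,88.4)
f=grab_frame("wrist");cv2.imwrite("pics/w2.png",f["img"]);np.save("w2.npy",cloud(f))
E
```

```text
0.013686137216775574 29.999642372131348 [ 0.49397002 -0.09163407  0.19076685]
d world [-0.0013  0.0002 -0.0008] dx 0.005 dy -0.032 dz 0.019 az -0.005 rpy [-179.98   -0.     88.36]
```

View pics/w2.png

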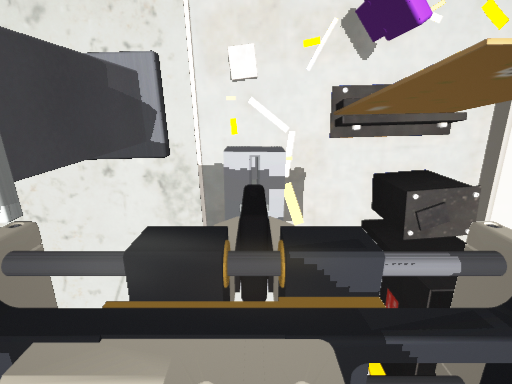

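The wrist view shows the slot's far end at about (254,160), just ahead of the held black scraper at (254,200). I'll measure the slot line and the scraper in the same view.

```bash
python3 - <<'E'
from h import *
f=grab_frame("wrist");im=f["img"];W=cloud(f)
K=np.array(f["camera_matrix"]);R=np.array(f["R"]);t=np.array(f["t"])
g=im.mean(2)
for r in(152,156,160,166,172,178,182):print(r,g[r,238:272].astype(int))
def ray(u,v,z):
    d=R.T@np.linalg.solve(K,[u,v,1]);c=-R.T@t;return (c+d*(z-c[2])/d[2])
L=[]
for r in range(158,183,2):
    row=g[r,246:264]; e=np.diff(row); a=246.5+e.argmin(); b=246.5+e.argmax();L.append((r,a,b));
    print(r,a,b,ray(a+.0,r,.046)[:2].round(4),ray(b,r,.046)[:2].round(4))
z=W[...,2]
for n,c0,c1,r0,r1,lo,hi in(("caddytop",215,295,140,222,.036,.056),("scraper",225,285,180,225,.2,.24)):
    m=np.zeros(z.shape,bool);m[r0:r1,c0:c1]=1;m&=(z>lo)&(z<hi);p=W[m];c,s,a=cv2.minAreaRect(p[:,:2].astype(np.float32))
    print(n,len(p),p.min(0).round(4),p.max(0).round(4),np.median(p,0).round(4),np.round(c,4),np.round(s,4),round(a,2))
top=grab_frame("top");T=cloud(top);z=T[...,2]
m=(T[...,0]>.4)&(T[...,0]<.6)&(T[...,1]>-.28)&(T[...,1]<-.09)&(z>.035)&(z<.055)
print(get_state()["tcp_pos"])
E
```

```text
152 [214 214 214 215 214 215 215 214 214 214 214 215 215 215 214 215 215 214
 215 215 215 215 215 216 215 215 215 215 215 214 215 215 215 215]
156 [222 221 221 221 221 222 221 221 221 222 222 205 178 161 157 158 157 158
 158 157 157 165 206 222 223 222 222 223 223 223 223 223 222 223]
160 [221 222 221 222 222 222 220 222 222 221 221 205 182 176 216 221 221 139
 115 106 113 160 204 221 222 222 222 223 223 223 223 223 223 223]
166 [221 221 221 221 221 221 222 222 221 221 221 204 183 177 216 221 221 221
 138 105 136 164 215 222 221 221 222 221 222 222 221 222 221 222]
172 [116 116 115 114 115 115 116 116 115 115 115 107 100  98 112 113 115 115
 114 103  92  98 112 114 114 115 116 115 115 116 211 221 221 222]
178 [116 116 115 115 115 116 116 115 116 115 115 107 100  98 113 115 114 115
 114 103  92  98 113 115 115 115 115 115 115 115 113 114 114 115]
182 [115 114 114 114 114 114 114 115 114 114 114 108 100  97 118 120 120 121
 114  93  97  99 113 115 115 115 114 114 115 115 115 114 115 115]
158 254.5 259.5 [ 0.4945 -0.07  ] [ 0.5001 -0.0701]
160 254.5 258.5 [ 0.4945 -0.0722] [ 0.499  -0.0
[... 172 characters left out ...]
.5 [ 0.4897 -0.0813] [ 0.4851 -0.0812]
170 249.5 259.5 [ 0.4885 -0.0836] [ 0.4998 -0.0839]
172 257.5 259.5 [ 0.4975 -0.0862] [ 0.4998 -0.0862]
174 256.5 259.5 [ 0.4963 -0.0885] [ 0.4997 -0.0886]
176 256.5 251.5 [ 0.4962 -0.0908] [ 0.4905 -0.0906]
178 256.5 259.5 [ 0.4962 -0.0932] [ 0.4996 -0.0933]
180 255.5 251.5 [ 0.495  -0.0955] [ 0.4904 -0.0954]
182 256.5 251.5 [ 0.496  -0.0979] [ 0.4903 -0.0977]
caddytop 3106 [ 0.4569 -0.1463  0.036 ] [ 0.5288 -0.0613  0.0515] [ 0.4976 -0.0929  0.0459] [ 0.4931 -0.104 ] [0.0833 0.07  ] 87.95
scraper 748 [ 0.4767 -0.0825  0.2001] [ 0.5111 -0.0657  0.2275] [ 0.4938 -0.0672  0.219 ] [ 0.494 -0.074] [0.0165 0.0345] 88.54
[ 0.49359747 -0.0913323   0.19084109]
```

Call:
send_rows(deltas=[{"dx": -0.02,"dy": 0,"dz": 0.5,"ax": 0,"ay": 0,"az": 0},{"dx": 0,"dy": 0,"dz": 0.6,"ax": 0,"ay": 0,"az": 0},{"dx": 0,"dy": 0,"dz": 0.5,"ax": 0,"ay": 0,"az": 0},{"dx": 0,"dy": 0,"dz": 0.2,"ax": 0,"ay": 0,"az": 0},{"dx": 0,"dy": 0,"dz": 0.1,"ax": 0,"ay": 0,"az": 0},{"dx": 0,"dy": 0,"dz": 0.1,"ax": 0,"ay": 0,"az": 0},{"dx": 0,"dy": 0,"dz": 0.1,"ax": 0,"ay": 0,"az": 0},{"dx": 0,"dy": 0,"dz": 0.1,"ax": 0,"ay": 0,"az": 0},{"dx": 0,"dy": 0,"dz": 0,"ax": 0,"ay": 0,"az": 0}])

```text
t: 7.75
tcp_pos: [0.494, -0.0923, 0.1025]
orientation: [-3.141, -0.0, 1.542]
force: [0.3, -0.7, -0.8]
opening: 0.0138
grip_force: 30.0
```

Call:
send_rows(deltas=[{"dx": 0,"dy": 0,"dz": 0.15,"ax": 0,"ay": 0,"az": 0},{"dx": 0,"dy": 0,"dz": 0.15,"ax": 0,"ay": 0,"az": 0},{"dx": 0,"dy": 0,"dz": 0.15,"ax": 0,"ay": 0,"az": 0},{"dx": 0,"dy": 0,"dz": 0.15,"ax": 0,"ay": 0,"az": 0},{"dx": 0,"dy": 0,"dz": 0.1,"ax": 0,"ay": 0,"az": 0},{"dx": 0,"dy": 0,"dz": 0.06,"ax": 0,"ay": 0,"az": 0},{"dx": 0,"dy": 0,"dz": 0,"ax": 0,"ay": 0,"az": 0},{"dx": 0,"dy": 0,"dz": 0,"ax": 0,"ay": 0,"az": 0}])

```text
t: 8.55
tcp_pos: [0.4942, -0.0924, 0.0724]
orientation: [3.141, -0.0, 1.542]
force: [0.1, -0.2, -0.4]
opening: 0.0141
grip_force: 30.0
```

Call:
send_rows(deltas=[{"dx": 0,"dy": 0,"dz": 0.02,"ax": 0,"ay": 0,"az": 0},{"dx": 0,"dy": 0,"dz": 0.02,"ax": 0,"ay": 0,"az": 0},{"dx": 0,"dy": 0,"dz": 0.02,"ax": 0,"ay": 0,"az": 0},{"dx": 0,"dy": 0,"dz": 0,"ax": 0,"ay": 0,"az": 0},{"dx": 0,"dy": 0,"dz": 0,"ax": 0,"ay": 0,"az": 0}])

```text
t: 9.05
tcp_pos: [0.4943, -0.0924, 0.0706]
orientation: [3.141, 0.0, 1.542]
force: [-1.1, 0.6, 4.4]
opening: 0.014
grip_force: 30.0
```

Call:
send_rows(deltas=[{"dx": 0,"dy": 0,"dz": 0,"ax": 0,"ay": 0,"az": 0},{"dx": 0,"dy": 0,"dz": 0,"ax": 0,"ay": 0,"az": 0},{"dx": 0,"dy": 0,"dz": 0,"ax": 0,"ay": 0,"az": 0},{"dx": 0,"dy": 0,"dz": 0,"ax": 0,"ay": 0,"az": 0},{"dx": 0,"dy": 0,"dz": 0,"ax": 0,"ay": 0,"az": 0},{"dx": 0,"dy": 0,"dz": 0,"ax": 0,"ay": 0,"az": 0},{"dx": 0,"dy": 0,"dz": 0,"ax": 0,"ay": 0,"az": 0},{"dx": 0,"dy": 0,"dz": 0,"ax": 0,"ay": 0,"az": 0},{"dx": 0,"dy": 0,"dz": 0,"ax": 0,"ay": 0,"az": 0},{"dx": 0,"dy": 0,"dz": 0,"ax": 0,"ay": 0,"az": 0}], fingers=1.0)

```text
t: 10.05
tcp_pos: [0.4941, -0.0924, 0.0699]
orientation: [3.142, -0.0, 1.542]
force: [0.4, -0.5, 0.0]
opening: 0.0889
grip_force: 0.0
```

Call:
send_rows(deltas=[{"dx": 0,"dy": 0,"dz": -0.3,"ax": 0,"ay": 0,"az": 0},{"dx": 0,"dy": 0,"dz": -0.6,"ax": 0,"ay": 0,"az": 0},{"dx": 0,"dy": 0,"dz": -0.8,"ax": 0,"ay": 0,"az": 0},{"dx": 0,"dy": 0,"dz": -0.8,"ax": 0,"ay": 0,"az": 0},{"dx": 0,"dy": 0,"dz": -0.8,"ax": 0,"ay": 0,"az": 0},{"dx": 0,"dy": 0,"dz": -0.4,"ax": 0,"ay": 0,"az": 0},{"dx": 0,"dy": 0,"dz": 0,"ax": 0,"ay": 0,"az": 0},{"dx": 0,"dy": 0,"dz": 0,"ax": 0,"ay": 0,"az": 0}])

```text
t: 10.85
tcp_pos: [0.4938, -0.0923, 0.2179]
orientation: [3.141, -0.0, 1.542]
force: [-1.1, 0.2, -1.1]
opening: 0.0918
grip_force: 0.0
```

```bash
python3 - <<'E'
from h import *
f=grab_frame("wrist");W=cloud(f);z=W[...,2];cv2.imwrite("pics/w3.png",f["img"])
for n,F in(("wrist",W),("scene",cloud(grab_frame("scene")))):
    z=F[...,2]; reg=(F[...,0]>.42)&(F[...,0]<.57)&(F[...,1]>-.29)&(F[...,1]<-.03)
    for k,lo,hi,y0,y1 in(("caddytop",.038,.054,-.29,-.03),("scraper",.098,.112,-.115,-.03),("bar",.113,.123,-.19,-.12)):
        p=F[reg&(z>lo)&(z<hi)&(F[...,1]>y0)&(F[...,1]<y1)]
        if len(p)>5:
            c,s,a=cv2.minAreaRect(p[:,:2].astype(np.float32));print(n,k,len(p),np.round(c,4),np.round(s,4),round(a,2),np.median(p[:,2]).round(4))
go(.4913,-.1515,.227,88.2)
E
```

```text
wrist caddytop 4423 [ 0.4913 -0.1524] [0.1804 0.07  ] 87.87 0.046
wrist scraper 601 [ 0.4932 -0.091 ] [0.0479 0.0133] 88.75 0.1057
wrist bar 498 [ 0.4917 -0.1422] [0.0402 0.0139] 88.0 0.1175
scene caddytop 1113 [ 0.4913 -0.154 ] [0.1807 0.0744] 89.36 0.0459
scene scraper 91 [ 0.4929 -0.0915] [0.0151 0.0459] 0.13 0.1048
scene bar 116 [ 0.4925 -0.1543] [0.0592 0.0164] 88.76 0.1168
d world [-0.0021 -0.0593  0.0102] dx -1.484 dy -0.009 dz -0.255 az 0.017 rpy [-1.7988e+02 -4.0000e-02  8.8330e+01]
```

View pics/w3.png

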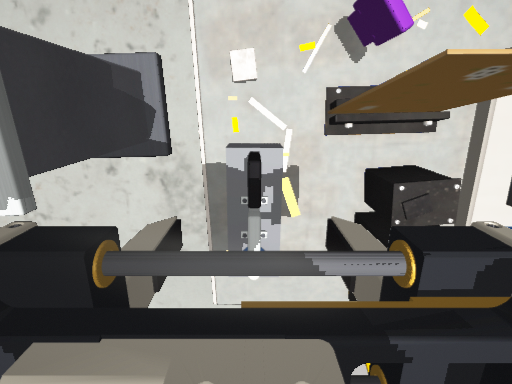

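The wrist view shows the scraper seated in the slot at (254,180), with its top at 105.7 mm as expected. The handle bar sits behind it at (254,225). Next I'll move over the bar and grip it.

Call:
send_rows(deltas=[{"dx": -0.5,"dy": 0,"dz": 0,"ax": 0,"ay": 0,"az": 0},{"dx": -0.7,"dy": 0,"dz": 0,"ax": 0,"ay": 0,"az": 0},{"dx": -0.3,"dy": -0.01,"dz": 0.3,"ax": 0,"ay": 0,"az": 0},{"dx": 0,"dy": 0,"dz": 0.7,"ax": 0,"ay": 0,"az": 0},{"dx": 0,"dy": 0,"dz": 0.8,"ax": 0,"ay": 0,"az": 0},{"dx": 0,"dy": 0,"dz": 0.7,"ax": 0,"ay": 0,"az": 0},{"dx": 0,"dy": 0,"dz": 0.5,"ax": 0,"ay": 0,"az": 0},{"dx": 0,"dy": 0,"dz": 0.25,"ax": 0,"ay": 0,"az": 0},{"dx": 0,"dy": 0,"dz": 0,"ax": 0,"ay": 0,"az": 0},{"dx": 0,"dy": 0,"dz": 0,"ax": 0,"ay": 0,"az": 0}])

```text
t: 11.95
tcp_pos: [0.4922, -0.1523, 0.0881]
orientation: [3.141, -0.0, 1.542]
force: [-0.1, -0.3, -0.6]
opening: 0.0921
grip_force: 0.0
```

Call:
send_rows(deltas=[{"dx": 0,"dy": 0,"dz": 0,"ax": 0,"ay": 0,"az": 0},{"dx": 0,"dy": 0,"dz": 0,"ax": 0,"ay": 0,"az": 0},{"dx": 0,"dy": 0,"dz": 0,"ax": 0,"ay": 0,"az": 0},{"dx": 0,"dy": 0,"dz": 0,"ax": 0,"ay": 0,"az": 0},{"dx": 0,"dy": 0,"dz": 0,"ax": 0,"ay": 0,"az": 0},{"dx": 0,"dy": 0,"dz": 0,"ax": 0,"ay": 0,"az": 0},{"dx": 0,"dy": 0,"dz": 0,"ax": 0,"ay": 0,"az": 0},{"dx": 0,"dy": 0,"dz": 0,"ax": 0,"ay": 0,"az": 0},{"dx": 0,"dy": 0,"dz": 0,"ax": 0,"ay": 0,"az": 0},{"dx": 0,"dy": 0,"dz": 0,"ax": 0,"ay": 0,"az": 0}], fingers=0.0)

```text
t: 12.95
tcp_pos: [0.4919, -0.1523, 0.0879]
orientation: [-3.142, -0.0, 1.542]
force: [0.6, -0.5, -0.6]
opening: 0.0164
grip_force: 0.0
```

Call:
send_rows(deltas=[{"dx": 0,"dy": 0,"dz": 0,"ax": 0,"ay": 0,"az": 0},{"dx": 0,"dy": 0,"dz": 0,"ax": 0,"ay": 0,"az": 0},{"dx": 0,"dy": 0,"dz": 0,"ax": 0,"ay": 0,"az": 0},{"dx": 0,"dy": 0,"dz": 0,"ax": 0,"ay": 0,"az": 0},{"dx": 0,"dy": 0,"dz": 0,"ax": 0,"ay": 0,"az": 0}])

```text
t: 13.45
tcp_pos: [0.492, -0.1524, 0.0879]
orientation: [3.142, -0.0, 1.542]
force: [0.8, -0.3, -1.3]
opening: 0.0141
grip_force: 30.0
```

Gripped on the 14 mm bar. Lifting slowly, with a stop partway.

Call:
send_rows(deltas=[{"dx": 0,"dy": 0,"dz": -0.1,"ax": 0,"ay": 0,"az": 0},{"dx": 0,"dy": 0,"dz": -0.15,"ax": 0,"ay": 0,"az": 0},{"dx": 0,"dy": 0,"dz": -0.2,"ax": 0,"ay": 0,"az": 0},{"dx": 0,"dy": 0,"dz": -0.2,"ax": 0,"ay": 0,"az": 0},{"dx": 0,"dy": 0,"dz": -0.2,"ax": 0,"ay": 0,"az": 0},{"dx": 0,"dy": 0,"dz": -0.2,"ax": 0,"ay": 0,"az": 0},{"dx": 0,"dy": 0,"dz": -0.2,"ax": 0,"ay": 0,"az": 0},{"dx": 0,"dy": 0,"dz": -0.2,"ax": 0,"ay": 0,"az": 0},{"dx": 0,"dy": 0,"dz": -0.2,"ax": 0,"ay": 0,"az": 0},{"dx": 0,"dy": 0,"dz": -0.2,"ax": 0,"ay": 0,"az": 0}])

```text
t: 14.45
tcp_pos: [0.4919, -0.1523, 0.1626]
orientation: [3.142, -0.0, 1.542]
force: [0.2, 0.1, -4.9]
opening: 0.0139
grip_force: 30.0
```

Call:
send_rows(deltas=[{"dx": 0,"dy": 0,"dz": -0.2,"ax": 0,"ay": 0,"az": 0},{"dx": 0,"dy": 0,"dz": -0.2,"ax": 0,"ay": 0,"az": 0},{"dx": 0,"dy": 0,"dz": -0.2,"ax": 0,"ay": 0,"az": 0},{"dx": 0,"dy": 0,"dz": -0.1,"ax": 0,"ay": 0,"az": 0},{"dx": 0,"dy": 0,"dz": -0.05,"ax": 0,"ay": 0,"az": 0},{"dx": 0,"dy": 0,"dz": 0,"ax": 0,"ay": 0,"az": 0},{"dx": 0,"dy": 0,"dz": 0,"ax": 0,"ay": 0,"az": 0},{"dx": 0,"dy": 0,"dz": 0,"ax": 0,"ay": 0,"az": 0},{"dx": 0,"dy": 0,"dz": 0,"ax": 0,"ay": 0,"az": 0},{"dx": 0,"dy": 0,"dz": 0,"ax": 0,"ay": 0,"az": 0}])

```text
t: 15.45
tcp_pos: [0.4919, -0.1523, 0.1917]
orientation: [-3.141, -0.0, 1.542]
force: [-0.0, 0.3, -6.4]
opening: 0.0139
grip_force: 30.0
```

```bash
python3 - <<'E'
from h import *
f=grab_frame("scene");W=cloud(f);z=W[...,2];cv2.imwrite("pics/s3.png",cv2.resize(f["img"][170:320,260:440],None,fx=4,fy=4))
reg=(W[...,0]>.42)&(W[...,0]<.57)&(W[...,1]>-.29)&(W[...,1]<-.03)&(z>.135)&(z<.16)
p=W[reg];A=np.c_[p[:,:2]-p[:,:2].mean(0),np.ones(len(p))];print(len(p),np.linalg.lstsq(A,p[:,2],rcond=None)[0].round(4))
s=get_state();print(s["force"],s["wrist_torque"],s["grip_force"],s["tcp_pos"])
E
```

```text
1337 [0.1062 0.004  0.1486]
[-0.01317574 -0.3704022  -5.17084874] [-0.07202599  0.07811794 -0.03265498] 29.98715579509735 [ 0.49191109 -0.1523171   0.19178442]
```

View pics/s3.png

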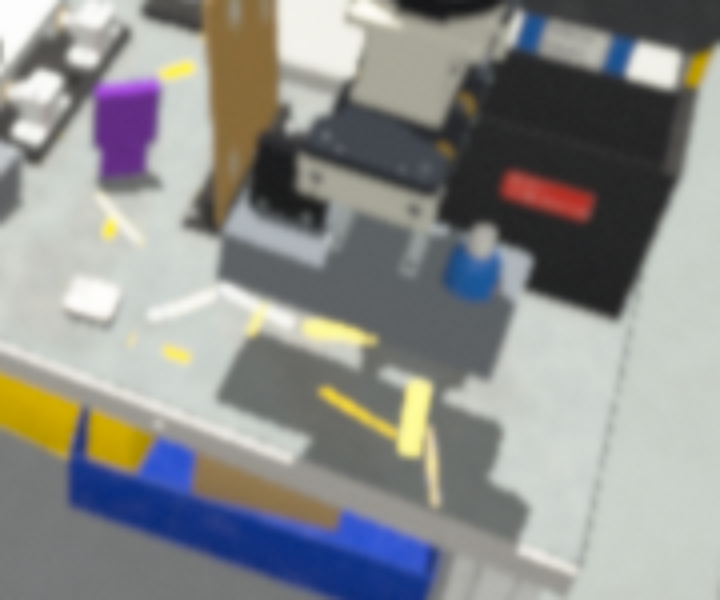

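The caddy is about 10 cm up and level along its length, with the scraper at crop px (290,180) and the bottle at (475,265) both in place. I'll recheck the sideways tilt without side-face points, and hand in if it is fine.

```bash
python3 - <<'E'
from h import *
f=grab_frame("scene");W=cloud(f);z=W[...,2]
p=W[(W[...,0]>.465)&(W[...,0]<.52)&(W[...,1]>-.24)&(W[...,1]<-.065)&(z>.137)&(z<.162)]
A=np.c_[p[:,:2]-p[:,:2].mean(0),np.ones(len(p))];c=np.linalg.lstsq(A,p[:,2],rcond=None)[0];print(len(p),c.round(4))
if abs(c[0])<.06 and abs(c[1])<.06: print(hand_in())
E
```

```text
837 [-0.0037  0.005   0.1509]
the job is handed in; nothing more can be done
None
```

The scraper is fully home in the caddy's slot, and I handed the job in with the caddy held by its handle about 10 cm off the bench, level to within about 0.005 rad, the bottle still in its pocket; no verdict came back.

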